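Clear the oil dispenser and find the full refill tin

ROBOT

A 6-joint arm with a two-finger parallel gripper is mounted at the origin on a cart in front of the work surface, level with it; the furniture and walls round the work are solid. World frame = base frame: x ahead of the robot, y to its left, z up, the work surface at z = 0. Lengths are in m, angles in rad, forces in N, time in s.
With the tool pointing down it reaches from about 0.375 to 0.9 m from the base axis. Payload 3.1 kg.
Tool frame: the origin (TCP) lies on the centre line of the jaws, within the pads' length; the fingertips stand 25 mm ahead of it and the grasp point (between the pads) lies 6 mm ahead of it; z points along the fingers, y is the line along which they close (so a half turn about z gives the same grasp; the last joint's range is limited). The gripper opens to 87 mm and grips with 3 to 60 N. Pads are 19 mm wide; open, the fingers measure 117 mm over their backs; the gripper's body (75 mm by 190 mm) begins 51 mm behind the grasp point.
Start: joints at [-1.304, 0.527, 1.433, -0, 1.181, -0.178], TCP at [0.269, -0.564, 0.248] pointing down, gripper open.
Joint ranges: [-3.08, 3.08], [-0.75, 2.2], [0.22, 2.44], [-1.43, 4.57], [0, 2.65], [-2.85, 2.85]. Speed limits (rad/s): [2.79, 2.79, 3.14, 3.14, 3.14, 3.14].

INTERFACE

Orientations are given as a unit quaternion [x, y, z, w].
In Python, from cell import * gives the robot as it stands.
- The arm moves only by the tool carry_out, never from a script. Its argument "commands" is a list of rows, each a list of 5 numbers: the shift along the tool's x, y, z in cm, then the turn about the tool's z in degrees, then the closure, from 0 (fully open) to 1 (shut). In form: [[x, y, z, twist, hand], ...]. A call has exactly 8 rows; each row is the pose to reach, as a shift and turn from the pose commanded when the call began, along the tool's axes at that moment; what a row does not reach only later rows make up. A row lasts 1/10 s, in which the tool goes at most 50 mm and 8.59 degrees, less where a joint would pass 70% of its speed; a pose out of reach is approached as far as the arm can. A call with a gripper value outside its range is refused whole. The fingers move at their own pace and stop on an object; "squeeze" is the grip in N (left out, the last holds). Time passes only in rows, so rows that repeat a pose let the fingers close, or fill a call up. It gives the time, the measured TCP pose, the force, the opening and the grip force at its end, in the units of the state.
- read_state(): the state, without advancing time (a new reading comes with each control period).
- capture(name): name is "side" or "top" or "wrist"; returns the picture (420x560x3 uint8, blue, green, red); there is no depth.
- camera_model(name): a dict with "mtx" (3x3 intrinsics, pixels), "T" (4x4, takes a point from camera to world coordinates); the wrist camera has in their place "T_tool_cam" (4x4, takes a point from camera to tool coordinates, whose origin is the TCP and whose axes are the flange's). Camera axes: x right, y up, looking along -z (the intrinsics and any distortion apply to the point x, -y, -z); pixel columns grow to the right and rows downward; lengths in m; the calibration is good to about 2 mm. A picture is of the moment at which its call begins: read the wrist's pose just before it. camera_model takes no time and is no camera call.
- hand_in(): hands the job in; it is judged then, once.
The state is a dict: "clock": time; "joint_positions": joint angles; "joint_velocities": joint speeds; "tau": joint torques, N m; "ee_pos": TCP position; "eef_rot": TCP orientation; "contact_force": force on the tool from outside, world axes, zero at the start; "torque": the same for the moment, N m; "width": finger opening in m; "grip_force": force on a finger pad.
Only numpy, scipy, OpenCV 4.12 (cv2) and the standard library are available. Lean on these libraries where they do the work, as an engineer would, in place of code of your own. Each camera call takes 0.05 s, during which the arm holds its last target. There are 200 camera calls.

TASK

The oil dispenser has run dry: first clear it with at least three full strokes of its hand lever, pressing it all the way down and letting it come all the way back up each time. Then find the full refill tin by feel: lift each of the three identical closed oil tins clear of the board in turn, never dropping or tipping one over, and leave the two lighter ones standing there, without disturbing the food and the other things around. Finish holding the heaviest tin upright in the gripper, at least 12 cm above the worktop and clear of everything else, and keep holding it: the program ends with the tin in the air.

Things in the scene. Friction and masses are not known exactly. Their poses are not given: they have to be found in the camera images.
- tin_a: one of three look-alike closed oil tins standing loose on the board, centres over 120 mm apart: bare-metal cylinder 56 mm across, 88 mm high, conical shoulder to 98 mm, black screw cap 28 mm across, 115 mm in all. Grasp the cylinder; 30 N holds it. Two weigh 0.22-0.34 kg, one 0.53-0.68 kg; which place the heavy one has varies. Origin: centre of its underside; z up its axis.
- tin_b: one of three look-alike closed oil tins standing loose on the board, centres over 120 mm apart: bare-metal cylinder 56 mm across, 88 mm high, conical shoulder to 98 mm, black screw cap 28 mm across, 115 mm in all. Grasp the cylinder; 30 N holds it. Two weigh 0.22-0.34 kg, one 0.53-0.68 kg; which place the heavy one has varies. Origin: centre of its underside; z up its axis.
- tin_c: one of three look-alike closed oil tins standing loose on the board, centres over 120 mm apart: bare-metal cylinder 56 mm across, 88 mm high, conical shoulder to 98 mm, black screw cap 28 mm across, 115 mm in all. Grasp the cylinder; 30 N holds it. Two weigh 0.22-0.34 kg, one 0.53-0.68 kg; which place the heavy one has varies. Origin: centre of its underside; z up its axis.
- pump: lever-pump oil dispenser, fixed to the worktop about straight ahead: steel tank 110 x 110 mm, 126 mm high, on a base plate 150 x 130 mm; spout and small drip tray on its right (-y) side; bracket on top, 172 mm high. Origin: centre of the base plate's underside; its front (-x axis) points to the robot's side, yaw 0 to 0.3 rad.
- pump_grip (a point): centre of the black cross bar (22 mm thick, 82 mm long, level, along the dispenser's y) at the free end of the hand lever, 190 mm from the hinge; moves with the lever. At rest 207 mm above the worktop and 139 mm in front (-x) of the dispenser's origin; at the bottom of the stroke 113 mm up, 139 mm in front. Press it down from above with closed fingertips.
- pump_hinge (a point): the lever's hinge point, 160 mm above the worktop, 45 mm behind (+x of) the dispenser's origin; the hinge axis lies along the dispenser's y.
- pump_lever (a joint): angle of the hand lever, rad: 0 = at rest, all the way up (the bar stands 0.25 rad above level as seen from the hinge); 0.5 = all the way down against its stop. A spring pushes it back up: about 3 N on the bar at the start of the stroke and 7 N at its bottom.
- board: thin plain wooden board, 210 x 200 mm and 8 mm thick, fixed to the worktop on the left; the three tins stand on it. Origin: centre of its underside; its top is 8 mm up. (Room: a thin upright hood panel hangs overhead at world y = -0.06 m, from x = 0.26 m back, above z = 0.9 m; a tall elbow can strike it, so draw the arm in to cross from right to left.)
- punnet: clear punnet of rocket leaves, 118 x 163 mm, 101 mm high, to the right of the dispenser; a loose bystander. Origin: centre of its underside.
- shaker: dented aluminium flour shaker with a domed lid, 74 mm across, 116 mm high, behind the tins and the dispenser; a loose bystander (wider than the tins, no cap). Origin: centre of its underside.
There are look-alikes about, which are no part of the job. What is shaped like the tin_a but orange or pink is not meant.

How it is judged:
By the outcome, as a careful person would: the job done as asked, in the order asked, and still so for the second after the job is handed in, while the arm keeps its last pose, push and grip.
It also fails if it takes over 72 s, if anything falls off the work surface, if the arm or the gripper's body presses on something with over 40 N, if the wrist force passes 120 N, or if a joint passes its speed limit or range.

## Working session

There is one attempt and no reset: what is moved stays moved. The work goes in short steps, Python scripts to look and compute and a tool call to move; the robot and the scene stay as the last step left them, time stands still between calls to the robot, and variables do not carry over. Pictures are saved under pics/ and viewed, at most 10 in all, crops included, and the job is handed in when it is done.

Besides the shell and the picture viewer there is one more tool, called after ">>>" in YAML: its name, and indented under it one key for each argument. carry_out: Moves the arm, as the interface text tells. Its arguments: {"type":"object","properties":{"commands":{"type":"array"},"squeeze":{"type":"number"}},"required":["commands"]}

```bash
mkdir -p pics; ls; python3 - <<'E'
from cell import *
import cv2,numpy as np
s=read_state(); print({k:np.round(v,3) for k,v in s.items()})
a=capture("side");b=capture("top")
cv2.imwrite("pics/side0.png",a);cv2.imwrite("pics/top0.png",b)
for n in("side","top","wrist"):
  print(n,{k:np.round(v,3).tolist() if not isinstance(v,str) else v for k,v in camera_model(n).items()})
E
```

```text
pics
{'clock': np.float64(0.0), 'joint_positions': array([-1.304,  0.528,  1.434,  0.   ,  1.181, -0.179]), 'joint_velocities': array([-0.001,  0.001,  0.001, -0.001, -0.001,  0.002]), 'tau': array([  0.   , -44.004, -17.659,   0.063,   0.058,  -0.   ]), 'ee_pos': array([ 0.269, -0.564,  0.247]), 'eef_rot': array([ 0.975,  0.221, -0.   , -0.001]), 'contact_force': array([-0.055,  0.017,  1.033]), 'torque': array([-0.065, -0.038,  0.024]), 'grip_force': np.float64(0.0), 'width': np.float64(0.087)}
side {'mtx': [[502.127, 0.0, 276.723], [0.0, 502.127, 211.938], [0.0, 0.0, 1.0]], 'T': [[0.188, 0.513, -0.838, -0.779], [-0.982, 0.1, -0.16, -0.048], [0.002, 0.853, 0.523, 0.988], [0.0, 0.0, 0.0, 1.0]]}
top {'mtx': [[385.94, 0.0, 279.626], [0.0, 385.94, 199.01], [0.0, 0.0, 1.0]], 'T': [[0.019, 0.993, -0.121, 0.384], [-1.0, 0.016, -0.019, 0.186], [-0.017, 0.121, 0.993, 1.373], [0.0, 0.0, 0.0, 1.0]]}
wrist {'mtx': [[319.125, 0.0, 276.706], [0.0, 319.125, 206.767], [0.0, 0.0, 1.0]], 'T_tool_cam': [[-0.0, 0.952, 0.306, 0.085], [1.0, 0.0, 0.0, 0.001], [0.0, 0.306, -0.952, -0.138], [0.0, 0.0, 0.0, 1.0]]}
```

View pics/top0.png

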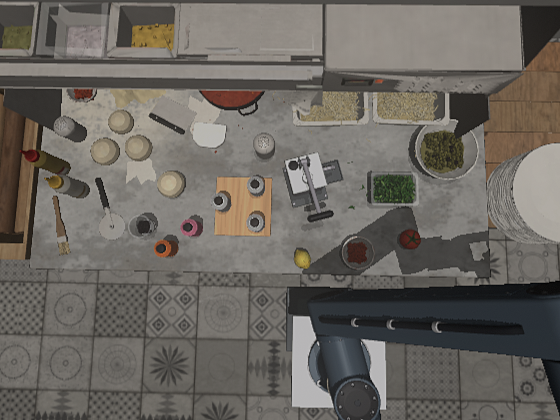

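View pics/side0.png

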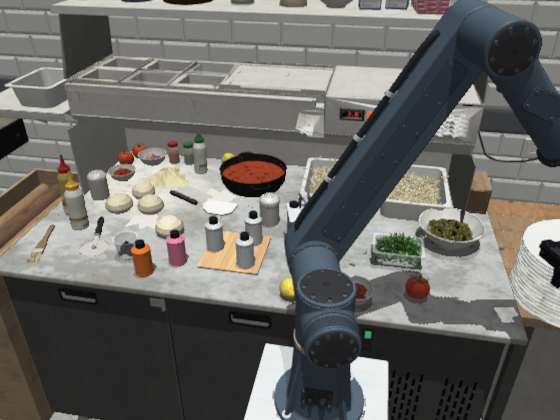

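The top view shows the board at (243,206) with three tin caps near (256,183), (221,200) and (256,221). The pump's black bar is at (320,214) and the shaker at (263,145). Next I'll measure the caps and the bar on their height planes.

```bash
cat > h.py <<'E'
import cv2,numpy as np
from cell import *
def ray(n,u,v,z,T=None):
    m=camera_model(n); K=np.array(m["mtx"]); T=np.array(m["T"]) if T is None else T
    d=np.linalg.inv(K)@[u,v,1]; d=T[:3,:3]@[d[0],-d[1],-d[2]]; o=T[:3,3]
    return o+d*(z-o[2])/d[2]
def tool():
    from scipy.spatial.transform import Rotation as R
    s=read_state(); T=np.eye(4); T[:3,:3]=R.from_quat(s["eef_rot"]).as_matrix(); T[:3,3]=s["ee_pos"]; return T
def delta(p,T=None):  # shift to world point p in tool axes, cm
    T=tool() if T is None else T
    return np.round(100*T[:3,:3].T@(np.array(p)-T[:3,3]),1)
def blobs(img,x0,y0,x1,y1,thr,amin):
    g=img[y0:y1,x0:x1].max(2); mk=(g<thr).astype(np.uint8)
    n,l,st,c=cv2.connectedComponentsWithStats(mk)
    return [(c[i]+[x0,y0],st[i],(l==i)) for i in range(1,n) if st[i,4]>=amin]
E
python3 - <<'E'
from h import *
b=cv2.imread("pics/top0.png")
for c,st,_ in blobs(b,212,170,275,240,60,15): print("cap",c,st,ray("top",*c,.123).round(3))
for c,st,l in blobs(b,298,195,340,228,60,25):
  r=cv2.minAreaRect(np.argwhere(l)[:,::-1].astype(np.float32)+[298,195]) if 0 else cv2.minAreaRect((np.argwhere(l)[:,::-1]+[298,195]).astype(np.float32))
  print("bar",c,st,r,ray("top",*r[0],.215).round(3)); bx=cv2.boxPoints(r); print([ray("top",*p,.215).round(3)[:2] for p in bx])
# board
h=cv2.cvtColor(b,cv2.COLOR_BGR2HSV)[170:245,208:280]; mk=((h[...,1]>80)&(h[...,0]<25)).astype(np.uint8)
r=cv2.minAreaRect((np.argwhere(mk)[:,::-1]+[208,170]).astype(np.float32));print("board",r,[ray("top",*p,.008).round(3)[:2] for p in cv2.boxPoints(r)])
for q in ((263,145,.11),(302,258,.04),(410,190,.1)):print(q,ray("top",*q).round(3))
cv2.imwrite("pics/crop.png",cv2.resize(b[130:270,190:350],None,fx=4.5,fy=4.2,interpolation=cv2.INTER_CUBIC))
E
```

```text
cap [254.41860465 183.23255814] [39 10  8  8 43] [0.587 0.293 0.123]
cap [218.06382979 200.10638298] [ 2 27  9  8 47] [0.529 0.411 0.123]
cap [254.46428571 221.39285714] [39 48  8  9 28] [0.462 0.29  0.123]
bar [320.02564103 215.67948718] [  9  15  27  12 156] ((320.0294189453125, 215.61767578125), (6.548461437225342, 26.436382293701172), 75.96376037597656) [0.477 0.086 0.215]
[array([0.476, 0.126]), array([0.497, 0.05 ]), array([0.478, 0.045]), array([0.457, 0.121])]
board ((242.71954345703125, 206.03585815429688), (56.12278747558594, 58.357112884521484), 1.6846843957901) [array([0.421, 0.442]), array([0.63 , 0.444]), array([0.627, 0.242]), array([0.418, 0.244])]
(263, 145, 0.11) [0.72  0.269 0.11 ]
(302, 258, 0.04) [0.345 0.131 0.04 ]
(410, 190, 0.1) [ 0.576 -0.222  0.1  ]
```

View pics/crop.png

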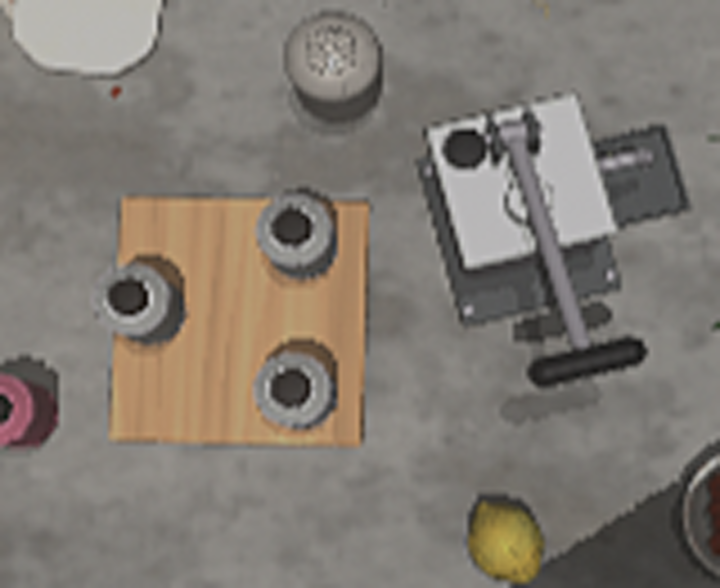

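The tins are at about A(0.587,0.293), B(0.529,0.411) and C(0.462,0.290), all on the board and at least 125 mm apart. The bar centre is (0.477,0.086), and the dispenser's yaw is about 0.245. The straight line to the bar passes at a radius of about 0.43 m, so the arm is already drawn in.

>>> carry_out:
  commands:
    - [1.9, -2, -1, 0, 1]
    - [4.7, -5, -2, 0, 1]
    - [7.9, -8.5, -3, 0, 1]
    - [11.2, -12, -3.5, 0, 1]
    - [14.4, -15.4, -4, 0, 1]
    - [17.7, -18.9, -4, 0, 1]
    - [20.9, -22.4, -4, 0, 1]
    - [24.2, -25.9, -4, 0, 1]
  squeeze: 30

```text
clock: 0.9
ee_pos: [0.3759, -0.2242, 0.2874]
eef_rot: [0.975, 0.22, 0.0, -0.0]
contact_force: [1.6, 0.1, -0.3]
width: 0.0309
grip_force: 0.0
```

>>> carry_out:
  commands:
    - [3.2, -3.4, 0, 0, 1]
    - [6.4, -6.9, 0, 2, 1]
    - [9.6, -10.3, 0, 4, 1]
    - [12.8, -13.7, 0, 6, 1]
    - [16, -17.1, 0, 8, 1]
    - [19, -20.4, 0, 10, 1]
    - [21.5, -23, 0.5, 11.5, 1]
    - [22.3, -23.9, 1, 11.5, 1]

```text
clock: 1.7
ee_pos: [0.4749, 0.0884, 0.2773]
eef_rot: [0.992, 0.124, 0.0, -0.0]
contact_force: [0.6, 0.1, -0.2]
width: 0.0005
grip_force: 0.0
```

```bash
python3 - <<'E'
from h import *
T=tool();print(T.round(3).tolist(),read_state()["contact_force"].round(2))
m=camera_model("wrist");a=capture("wrist");cv2.imwrite("pics/w1.png",a)
C=T@np.array(m["T_tool_cam"])
for i,o in enumerate([0]):
  K=np.array(m["mtx"])
  def px(p):
    q=np.linalg.inv(C)@np.append(p,1);q=K@[q[0],-q[1],-q[2]];return (q[:2]/q[2]).round(1)
  for n,p in dict(bar=[.477,.086,.207],A=[.587,.293,.123],B=[.529,.411,.123],C=[.462,.29,.123],tip=(T@[0,0,.025,1])[:3]).items():print(n,px(np.array(p)))
E
```

```text
[[0.969, 0.245, 0.001, 0.475], [0.245, -0.969, 0.001, 0.088], [0.001, -0.001, -1.0, 0.277], [0.0, 0.0, 0.0, 1.0]] [ 0.6   0.08 -0.16]
bar [279.9 229.4]
A [62.6  7.3]
B [-86.   45.1]
C [ 59.6 159.2]
tip [275.6 261.6]
```

View pics/w1.png

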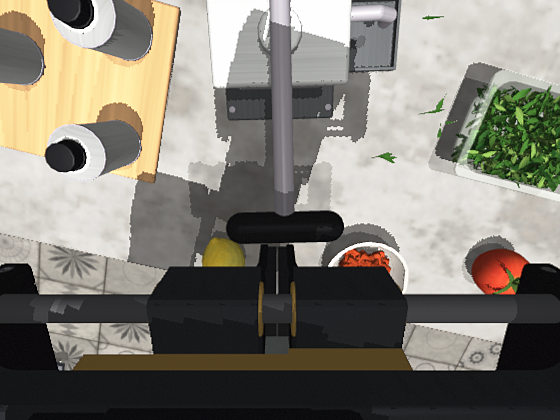

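The wrist view puts the bar's centre at about (285,227), against a predicted (280,229), so it agrees to within about 3 mm. The fingertips are right above the bar, and the lemon (223,250) and bowl are well below. I'll make the first stroke and feel for the stop.

>>> carry_out:
  commands:
    - [0, 0.4, 2, 0, 1]
    - [0, 0.4, 3.5, 0, 1]
    - [0, 0.4, 5, 0, 1]
    - [0, 0.4, 7, 0, 1]
    - [0, 0.4, 9, 0, 1]
    - [0, 0.4, 11, 0, 1]
    - [0, 0.4, 12.4, 0, 1]
    - [0, 0.4, 12.4, 0, 1]

```text
clock: 2.55
ee_pos: [0.4757, 0.0804, 0.1529]
eef_rot: [0.993, 0.121, -0.0, -0.0]
contact_force: [0.2, 0.1, 4.7]
width: 0.0004
grip_force: 2.6
```

>>> carry_out:
  commands:
    - [0, 0, 0.1, 0, 1]
    - [0, 0, 0.2, 0, 1]
    - [0, 0, 0.3, 0, 1]
    - [0, 0, 0.4, 0, 1]
    - [0, 0, 0.5, 0, 1]
    - [0, 0, 0.5, 0, 1]
    - [0, 0, 0.5, 0, 1]
    - [0, 0, 0.5, 0, 1]

```text
clock: 3.35
ee_pos: [0.4761, 0.0806, 0.15]
eef_rot: [0.993, 0.122, 0.001, 0.0]
contact_force: [0.7, -0.2, 5.9]
width: 0.0002
grip_force: 2.7
```

>>> carry_out:
  commands:
    - [0, 0, 0.1, 0, 1]
    - [0, 0, 0.2, 0, 1]
    - [0, 0, 0.2, 0, 1]
    - [0, 0, 0.3, 0, 1]
    - [0, 0, 0.4, 0, 1]
    - [0, 0, 0.4, 0, 1]
    - [0, 0, 0.4, 0, 1]
    - [0, 0, 0.4, 0, 1]

```text
clock: 4.15
ee_pos: [0.4765, 0.0806, 0.1478]
eef_rot: [0.993, 0.122, 0.002, 0.001]
contact_force: [-2.7, 1.2, 20.2]
width: 0.0005
grip_force: 10.2
```

The stop shows at TCP z ≈ 0.148 m with 20 N. Now the full release and two or more further strokes, to the same depth.

>>> carry_out:
  commands:
    - [0, 0, -2, 0, 1]
    - [0, 0, -5, 0, 1]
    - [0, 0, -8, 0, 1]
    - [0, 0, -10.5, 0, 1]
    - [0, 0, -12, 0, 1]
    - [0, 0, -12, 0, 1]
    - [0, 0, -12, 0, 1]
    - [0, 0, -12, 0, 1]

```text
clock: 4.95
ee_pos: [0.4743, 0.0812, 0.2635]
eef_rot: [0.993, 0.122, -0.001, -0.0]
contact_force: [0.4, 0.0, -0.6]
width: 0.0003
grip_force: 0.0
```

```bash
python3 - <<'E'
from h import *
T=tool();a=capture("wrist");g=a[180:262,220:350].max(2)<50
b=a[150:262];print(T[:3,3].round(4),read_state()["contact_force"].round(1))
for c,st,_ in blobs(a,200,180,360,300,40,300):print(c,st)
t=capture("top")
for c,st,_ in blobs(t,298,195,345,228,60,25):print("top",c,st)
E
```

```text
[0.4743 0.0812 0.2635] [-0.4 -0.1  0.2]
[277.34462429 259.67574231] [   0   34  160   86 9329]
top [304.01388889 210.88333333] [  0   0  13  33 360]
top [328.18292683 223.34146341] [ 19  25  28   8 164]
```

>>> carry_out:
  commands:
    - [0, 0, 1, 0, 1]
    - [0, 0, 2, 0, 1]
    - [0, 0, 2.2, 0, 1]
    - [0, 0, 2.2, 0, 1]
    - [0, 0, 2.4, 0, 1]
    - [0, 0, 2.4, 0, 1]
    - [0, 0, 2.4, 0, 1]
    - [0, 0, 2.4, 0, 1]

```text
clock: 5.85
ee_pos: [0.4752, 0.0816, 0.2407]
eef_rot: [0.993, 0.122, -0.0, -0.0]
contact_force: [-2.0, -0.6, 2.5]
width: 0.0005
grip_force: 1.2
```

>>> carry_out:
  commands:
    - [0, 0, 2, 0, 1]
    - [0, 0, 4, 0, 1]
    - [0, 0, 6, 0, 1]
    - [0, 0, 8, 0, 1]
    - [0, 0, 9, 0, 1]
    - [0, 0, 9.6, 0, 1]
    - [0, 0, 9.6, 0, 1]
    - [0, 0, 9.6, 0, 1]

```text
clock: 6.65
ee_pos: [0.4783, 0.082, 0.1477]
eef_rot: [0.993, 0.122, 0.004, 0.0]
contact_force: [-1.3, 2.8, 20.8]
width: 0.0005
grip_force: 11.0
```

>>> carry_out:
  commands:
    - [0, 0, -2, 0, 1]
    - [0, 0, -5, 0, 1]
    - [0, 0, -8, 0, 1]
    - [0, 0, -10.5, 0, 1]
    - [0, 0, -12, 0, 1]
    - [0, 0, -12, 0, 1]
    - [0, 0, -12, 0, 1]
    - [0, 0, -12, 0, 1]

```text
clock: 7.45
ee_pos: [0.4746, 0.0816, 0.2634]
eef_rot: [0.993, 0.122, -0.001, -0.0]
contact_force: [-0.2, 0.2, 0.4]
width: 0.0005
grip_force: 0.0
```

>>> carry_out:
  commands:
    - [0, 0, 2, 0, 1]
    - [0, 0, 4, 0, 1]
    - [0, 0, 6, 0, 1]
    - [0, 0, 8, 0, 1]
    - [0, 0, 10, 0, 1]
    - [0, 0, 11.5, 0, 1]
    - [0, 0, 12, 0, 1]
    - [0, 0, 12, 0, 1]

```text
clock: 8.25
ee_pos: [0.4768, 0.0822, 0.1469]
eef_rot: [0.993, 0.121, 0.002, -0.0]
contact_force: [-5.2, 2.7, 32.8]
width: 0.0007
grip_force: 15.7
```

>>> carry_out:
  commands:
    - [0, 0, 0, 0, 1]
    - [0, 0, 0, 0, 1]
    - [0, 0, -3, 0, 1]
    - [0, 0, -6, 0, 1]
    - [0, 0, -9, 0, 1]
    - [0, 0, -11, 0, 1]
    - [0, 0, -12, 0, 1]
    - [0, 0, -12, 0, 1]

```text
clock: 9.05
ee_pos: [0.4757, 0.0816, 0.2647]
eef_rot: [0.993, 0.122, 0.0, 0.0]
contact_force: [-0.7, 0.5, 0.5]
width: 0.0004
grip_force: 0.0
```

Contact at z = 0.241 shows the lever comes fully back up. I'll do a fourth stroke as a margin, then rise.

>>> carry_out:
  commands:
    - [0, 0, 2, 0, 1]
    - [0, 0, 4, 0, 1]
    - [0, 0, 6, 0, 1]
    - [0, 0, 8, 0, 1]
    - [0, 0, 10, 0, 1]
    - [0, 0, 11.5, 0, 1]
    - [0, 0, 12, 0, 1]
    - [0, 0, 12, 0, 1]

```text
clock: 9.85
ee_pos: [0.4763, 0.0822, 0.1466]
eef_rot: [0.993, 0.121, 0.001, -0.0]
contact_force: [-5.2, 3.0, 35.0]
width: 0.0004
grip_force: 17.3
```

>>> carry_out:
  commands:
    - [0, 0, -3, 0, 1]
    - [0, 0, -6, 0, 1]
    - [0, 0, -9, 0, 1]
    - [0, 0, -12, 0, 1]
    - [0, 0, -14, 0, 1]
    - [0, 0, -15, 0, 1]
    - [0, 0, -15, 0, 1]
    - [0, 0, -15, 0, 1]

```text
clock: 10.65
ee_pos: [0.4744, 0.0816, 0.2928]
eef_rot: [0.993, 0.122, -0.002, -0.0]
contact_force: [0.1, 0.7, -0.5]
width: 0.0006
grip_force: 0.0
```

```bash
python3 - <<'E'
from h import *
T=tool();print(T[:3,3].round(3))
m=camera_model("wrist");a=capture("wrist");C=T@np.array(m["T_tool_cam"])
for c,st,l in blobs(a,0,0,170,230,50,100):print(c.round(1),st,ray("wrist",*c,.123,C).round(3))
for c in ((.582,.288,.27),(.462,.286,.27)):print(delta(c,T))
E
```

```text
[0.474 0.082 0.293]
[73.7 12.1] [ 51   0  44  30 935] [0.587 0.286 0.123]
[ 67.9 150.9] [ 49 136  39  31 783] [0.467 0.285 0.123]
[ 15.4 -17.4   2.3]
[  3.7 -20.1   2.3]
```

Wrist rays agree with the top camera: A ≈ (0.586,0.289), C ≈ (0.465,0.287). I'll go above tin C with the gripper open, then take a closer look.

>>> carry_out:
  commands:
    - [0.6, -3, 0, 0, 0]
    - [1.4, -7, 0, 0, 0]
    - [2.4, -11.5, 1, 0, 0]
    - [3.3, -16, 2.5, 0, 0]
    - [4.2, -20.1, 4, 0, 0]
    - [4.2, -20.1, 4, 0, 0]
    - [4.2, -20.1, 4, 0, 0]
    - [4.2, -20.1, 4, 0, 0]

```text
clock: 11.5
ee_pos: [0.4674, 0.2858, 0.2539]
eef_rot: [0.993, 0.121, -0.001, 0.0]
contact_force: [-0.1, -0.3, 0.8]
width: 0.0563
grip_force: 0.0
```

```bash
python3 - <<'E'
from h import *
T=tool();print(T[:3,3].round(4))
m=camera_model("wrist");a=capture("wrist");cv2.imwrite("pics/w2.png",a);C=T@np.array(m["T_tool_cam"])
for c,st,l in blobs(a,0,0,560,300,50,100):print(c.round(1),st,ray("wrist",*c,.123,C).round(3))
E
```

```text
[0.4674 0.2858 0.2539]
[517.2  16. ] [ 476    0   84   36 2354] [0.653 0.148 0.123]
[304.6  56.2] [ 286   35   38   43 1218] [0.589 0.293 0.123]
[146.5  90.5] [125  74  42  38 575] [0.535 0.408 0.123]
[ 26.8 165.7] [   5  149   45   34 1139] [0.45  0.499 0.123]
[269.8 204.1] [254 187  33  35 895] [0.467 0.291 0.123]
[277.4 279.8] [ 162  244  230   56 4255] [0.395 0.267 0.123]
[ 85.7 283.2] [   0  264  173   36 4742] [0.347 0.444 0.123]
[471.6 283.3] [ 382  264  178   36 4996] [0.436 0.085 0.123]
```

View pics/w2.png

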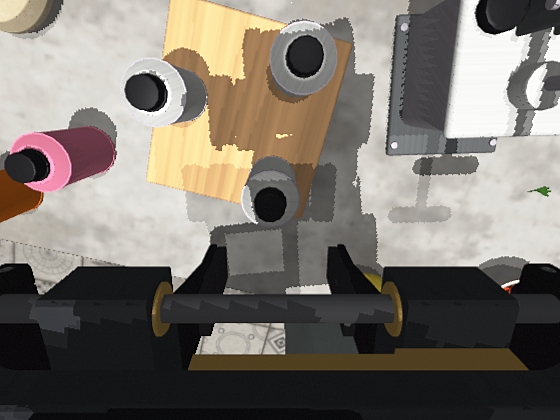

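The wrist view shows C's cap at (270,204), A at (304,56), B at (146,90) and the pink look-alike at (27,166). C is nearly centred between the fingers; it needs a 5 mm shift to the left. I'll descend to the grasp point at 79 mm height.

>>> carry_out:
  commands:
    - [0, -0.5, 0, 0, 0]
    - [0, -0.5, 1, 0, 0]
    - [0, -0.5, 3, 0, 0]
    - [0, -0.5, 6, 0, 0]
    - [0, -0.5, 9.5, 0, 0]
    - [0, -0.5, 13, 0, 0]
    - [0, -0.5, 15.5, 0, 0]
    - [0, -0.5, 16.6, 0, 0]

```text
clock: 12.35
ee_pos: [0.4649, 0.2905, 0.086]
eef_rot: [0.993, 0.121, -0.002, 0.001]
contact_force: [-0.1, -0.5, 0.1]
width: 0.0868
grip_force: 0.0
```

>>> carry_out:
  commands:
    - [0, 0, 0.3, 0, 0.2]
    - [0, 0, 0.3, 0, 0.3]
    - [0, 0, 0.3, 0, 0.4]
    - [0, 0, 0.3, 0, 0.5]
    - [0, 0, 0.3, 0, 0.6]
    - [0, 0, 0.3, 0, 0.8]
    - [0, 0, 0.3, 0, 1]
    - [0, 0, 0.3, 0, 1]
  squeeze: 30

```text
clock: 13.15
ee_pos: [0.467, 0.2921, 0.0866]
eef_rot: [0.993, 0.122, 0.001, -0.0]
contact_force: [-1.0, 0.2, 7.0]
width: 0.0548
grip_force: 30.0
```

>>> carry_out:
  commands:
    - [0, 0, -0.3, 0, 1]
    - [0, 0, -0.8, 0, 1]
    - [0, 0, -2, 0, 1]
    - [0, 0, -3.5, 0, 1]
    - [0, 0, -5, 0, 1]
    - [0, 0, -5.5, 0, 1]
    - [0, 0, -5.5, 0, 1]
    - [0, 0, -5.5, 0, 1]

```text
clock: 13.95
ee_pos: [0.4659, 0.2914, 0.1402]
eef_rot: [0.993, 0.122, -0.001, 0.0]
contact_force: [0.1, 0.5, -6.6]
width: 0.0552
grip_force: 30.0
```

>>> carry_out:
  commands:
    - [0, 0, 0, 0, 1]
    - [0, 0, 0, 0, 1]
    - [0, 0, 0, 0, 1]
    - [0, 0, 0, 0, 1]
    - [0, 0, 0, 0, 1]
    - [0, 0, 0, 0, 1]
    - [0, 0, 0, 0, 1]
    - [0, 0, 0, 0, 1]

```text
clock: 14.75
ee_pos: [0.4664, 0.2917, 0.1406]
eef_rot: [0.993, 0.122, 0.0, -0.0]
contact_force: [0.5, -0.1, -5.8]
width: 0.0554
grip_force: 30.0
```

```bash
python3 - <<'E'
from h import *
s=read_state();print(s["contact_force"].round(2),s["ee_pos"].round(4),s["tau"].round(2))
E
```

```text
[ 0.45 -0.06 -5.77] [0.4664 0.2917 0.1406] [-0.000e+00 -4.403e+01 -1.347e+01  2.000e-02 -5.000e-02 -0.000e+00]
```

C pulls 5.8–6.6 N, about 0.6 kg, so it is almost certainly the heavy one. The task asks for each tin to be lifted, so I'll set C down and weigh the others.

>>> carry_out:
  commands:
    - [0, 0, 1, 0, 1]
    - [0, 0, 2.5, 0, 1]
    - [0, 0, 4, 0, 1]
    - [0, 0, 4.8, 0, 1]
    - [0, 0, 5.2, 0, 1]
    - [0, 0, 5.4, 0, 1]
    - [0, 0, 5.5, 0, 1]
    - [0, 0, 5.5, 0, 1]

```text
clock: 15.55
ee_pos: [0.4661, 0.2915, 0.0867]
eef_rot: [0.993, 0.122, -0.0, 0.0]
contact_force: [-2.9, -1.1, 3.4]
width: 0.055
grip_force: 30.0
```

>>> carry_out:
  commands:
    - [0, 0, 0, 0, 0.3]
    - [0, 0, 0, 0, 0.2]
    - [0, 0, 0, 0, 0]
    - [0, 0, 0, 0, 0]
    - [0, 0, 0, 0, 0]
    - [0, 0, 0, 0, 0]
    - [0, 0, 0, 0, 0]
    - [0, 0, 0, 0, 0]

```text
clock: 16.35
ee_pos: [0.4663, 0.2916, 0.0855]
eef_rot: [0.993, 0.122, -0.0, -0.0]
contact_force: [0.3, -0.3, -0.0]
width: 0.0868
grip_force: 0.0
```

>>> carry_out:
  commands:
    - [0, 0, -1, 0, 0]
    - [0, 0, -3, 0, 0]
    - [0, 0, -6, 0, 0]
    - [0, 0, -10, 0, 0]
    - [0, 0, -14, 0, 0]
    - [0, 0, -17, 0, 0]
    - [0, 0, -17, 0, 0]
    - [0, 0, -17, 0, 0]

```text
clock: 17.15
ee_pos: [0.4663, 0.2916, 0.2567]
eef_rot: [0.993, 0.122, 0.001, -0.0]
contact_force: [0.8, -0.5, -0.9]
width: 0.0871
grip_force: 0.0
```

```bash
python3 - <<'E'
from h import *
T=tool();print(T[:3,3].round(4))
m=camera_model("wrist");a=capture("wrist");C=T@np.array(m["T_tool_cam"])
for c,st,l in blobs(a,100,0,400,240,50,100):print(c.round(1),st,ray("wrist",*c,.123,C).round(3))
print(delta((.588,.292,.25),T))
E
```

```text
[0.4663 0.2916 0.2567]
[311.8  58. ] [ 194   38   37   41 1189] [0.589 0.293 0.123]
[157.3  91.9] [ 35  75  41  38 473] [0.535 0.407 0.123]
[276.8 205.6] [161 189  32  35 871] [0.466 0.291 0.123]
[11.8  2.9  0.7]
```

C stands at (0.466,0.291) as expected. Now tin A.

>>> carry_out:
  commands:
    - [2, 0.5, 0, 0, 0]
    - [5, 1.2, 0, 0, 0]
    - [8.5, 2, 0, 0, 0]
    - [11, 2.6, 0.5, 0, 0]
    - [11.8, 2.8, 2, 0, 0]
    - [11.8, 2.8, 5, 0, 0]
    - [11.8, 2.8, 8, 0, 0]
    - [11.8, 2.8, 10, 0, 0]

```text
clock: 18.0
ee_pos: [0.5837, 0.2921, 0.1506]
eef_rot: [0.993, 0.122, -0.005, 0.001]
contact_force: [0.4, 0.3, 1.1]
width: 0.0873
grip_force: 0.0
```

>>> carry_out:
  commands:
    - [0, 0, 2.5, 0, 0]
    - [0, 0, 5, 0, 0]
    - [0, 0, 6.5, 0, 0]
    - [0, 0, 7, 0, 0]
    - [0, 0, 7, 0, 0.2]
    - [0, 0, 7, 0, 0.3]
    - [0, 0, 7, 0, 0.4]
    - [0, 0, 7, 0, 0.6]

```text
clock: 18.8
ee_pos: [0.5883, 0.2932, 0.0868]
eef_rot: [0.993, 0.122, 0.001, -0.0]
contact_force: [-0.1, -0.4, -0.1]
width: 0.0627
grip_force: 0.0
```

>>> carry_out:
  commands:
    - [0, 0, 0, 0, 1]
    - [0, 0, 0, 0, 1]
    - [0, 0, 0, 0, 1]
    - [0, 0, -0.5, 0, 1]
    - [0, 0, -1.5, 0, 1]
    - [0, 0, -3, 0, 1]
    - [0, 0, -4.5, 0, 1]
    - [0, 0, -5, 0, 1]

```text
clock: 19.6
ee_pos: [0.5891, 0.2935, 0.1385]
eef_rot: [0.993, 0.122, 0.002, -0.0]
contact_force: [-0.4, 0.7, -1.9]
width: 0.0547
grip_force: 30.0
```

>>> carry_out:
  commands:
    - [0, 0, 0, 0, 1]
    - [0, 0, 0, 0, 1]
    - [0, 0, 0, 0, 1]
    - [0, 0, 0, 0, 1]
    - [0, 0, 0, 0, 1]
    - [0, 0, 0, 0, 1]
    - [0, 0, 0, 0, 1]
    - [0, 0, 0, 0, 1]

```text
clock: 20.4
ee_pos: [0.5876, 0.293, 0.1355]
eef_rot: [0.993, 0.122, -0.0, -0.0]
contact_force: [0.3, 0.5, -2.8]
width: 0.0552
grip_force: 30.0
```

A weighs 2.8 N, so it is light. I'll set it back and go on to B.

>>> carry_out:
  commands:
    - [0, 0, 1, 0, 1]
    - [0, 0, 2.5, 0, 1]
    - [0, 0, 3.8, 0, 1]
    - [0, 0, 4.5, 0, 1]
    - [0, 0, 4.8, 0, 1]
    - [0, 0, 5, 0, 1]
    - [0, 0, 5, 0, 1]
    - [0, 0, 5, 0, 1]

```text
clock: 21.2
ee_pos: [0.5865, 0.2926, 0.0867]
eef_rot: [0.993, 0.122, -0.001, 0.0]
contact_force: [-3.8, -1.7, 5.1]
width: 0.0549
grip_force: 30.0
```

>>> carry_out:
  commands:
    - [0, 0, 0, 0, 0.3]
    - [0, 0, 0, 0, 0.2]
    - [0, 0, 0, 0, 0]
    - [0, 0, 0, 0, 0]
    - [0, 0, 0, 0, 0]
    - [0, 0, -1, 0, 0]
    - [0, 0, -3, 0, 0]
    - [0, 0, -5, 0, 0]

```text
clock: 22.0
ee_pos: [0.5875, 0.2929, 0.1363]
eef_rot: [0.993, 0.122, -0.0, 0.0]
contact_force: [0.2, 0.4, 1.1]
width: 0.0867
grip_force: 0.0
```

>>> carry_out:
  commands:
    - [0, 0, -4, 0, 0]
    - [0, 0, -8, 0, 0]
    - [0, 0, -12, 0, 0]
    - [-0.5, -2, -12, 0, 0]
    - [-1.3, -6, -12, 0, 0]
    - [-2.2, -10, -12, 0, 0]
    - [-2.6, -12.5, -12, 0, 0]
    - [-2.6, -12.5, -12, 0, 0]

```text
clock: 22.8
ee_pos: [0.5301, 0.4113, 0.2564]
eef_rot: [0.992, 0.124, 0.0, -0.001]
contact_force: [0.5, 0.5, -0.4]
width: 0.087
grip_force: 0.0
```

```bash
python3 - <<'E'
from h import *
T=tool();print(T[:3,3].round(4))
m=camera_model("wrist");a=capture("wrist");C=T@np.array(m["T_tool_cam"])
for c,st,l in blobs(a,200,100,450,235,60,100):print(c.round(1),st,ray("wrist",*c,.123,C).round(3),delta(ray("wrist",*c,.0855,C),T),delta(ray("wrist",*c,.123,C),T))
t=capture("top");cv2.imwrite("pics/t2.png",t)
E
```

```text
[0.5301 0.4113 0.2564]
[422.8 172.1] [203  55  39  35 901] [0.59  0.296 0.123] [ 2.1 14.4 17.1] [ 2.9 12.6 13.3]
[276.2 198. ] [ 61  81  32  35 848] [0.536 0.413 0.123] [-0.5  0.  17.1] [ 0.6  0.  13.3]
```

B's cap at (276,198) lies 5 mm ahead of the tool centre. I'll correct for that and grasp.

>>> carry_out:
  commands:
    - [0.4, 0, 1, 0, 0]
    - [0.4, 0, 4, 0, 0]
    - [0.4, 0, 8, 0, 0]
    - [0.4, 0, 12, 0, 0]
    - [0.4, 0, 15, 0, 0]
    - [0.4, 0, 16.5, 0, 0]
    - [0.4, 0, 17, 0, 0]
    - [0.4, 0, 17, 0, 0]

```text
clock: 23.7
ee_pos: [0.5368, 0.4085, 0.0854]
eef_rot: [0.993, 0.121, 0.0, 0.0]
contact_force: [-0.1, -0.9, 0.2]
width: 0.0871
grip_force: 0.0
```

>>> carry_out:
  commands:
    - [0, 0, 0, 0, 0.2]
    - [0, 0, 0, 0, 0.3]
    - [0, 0, 0, 0, 0.4]
    - [0, 0, 0, 0, 0.6]
    - [0, 0, 0, 0, 1]
    - [0, 0, 0, 0, 1]
    - [0, 0, 0, 0, 1]
    - [0, 0, 0, 0, 1]

```text
clock: 24.5
ee_pos: [0.5366, 0.4103, 0.0867]
eef_rot: [0.993, 0.122, 0.001, -0.001]
contact_force: [-0.7, 3.7, 6.0]
width: 0.0553
grip_force: 30.0
```

>>> carry_out:
  commands:
    - [0, 0, -0.5, 0, 1]
    - [0, 0, -1.5, 0, 1]
    - [0, 0, -3, 0, 1]
    - [0, 0, -4.5, 0, 1]
    - [0, 0, -5, 0, 1]
    - [0, 0, -5, 0, 1]
    - [0, 0, -5, 0, 1]
    - [0, 0, -5, 0, 1]

```text
clock: 25.3
ee_pos: [0.5355, 0.4086, 0.1349]
eef_rot: [0.993, 0.122, -0.001, 0.0]
contact_force: [0.1, -0.4, -3.3]
width: 0.0554
grip_force: 30.0
```

>>> carry_out:
  commands:
    - [0, 0, 0, 0, 1]
    - [0, 0, 0, 0, 1]
    - [0, 0, 0, 0, 1]
    - [0, 0, 0, 0, 1]
    - [0, 0, 0, 0, 1]
    - [0, 0, 0, 0, 1]
    - [0, 0, 0, 0, 1]
    - [0, 0, 0, 0, 1]

```text
clock: 26.1
ee_pos: [0.5361, 0.409, 0.1356]
eef_rot: [0.993, 0.122, 0.0, -0.0]
contact_force: [-0.1, 0.1, -3.7]
width: 0.0553
grip_force: 30.0
```

B weighs about 3.5 N, so it is light, and C is the heavy tin. I'll set B down and return to C.

>>> carry_out:
  commands:
    - [0, 0, 1, 0, 1]
    - [0, 0, 2.5, 0, 1]
    - [0, 0, 3.8, 0, 1]
    - [0, 0, 4.5, 0, 1]
    - [0, 0, 4.8, 0, 1]
    - [0, 0, 4.9, 0, 1]
    - [0, 0, 5, 0, 1]
    - [0, 0, 5, 0, 1]

```text
clock: 26.9
ee_pos: [0.5354, 0.4085, 0.0867]
eef_rot: [0.993, 0.122, -0.001, 0.001]
contact_force: [-3.6, -2.9, 5.4]
width: 0.0548
grip_force: 29.9
```

>>> carry_out:
  commands:
    - [0, 0, 0, 0, 0.3]
    - [0, 0, 0, 0, 0.2]
    - [0, 0, 0, 0, 0]
    - [0, 0, 0, 0, 0]
    - [0, 0, 0, 0, 0]
    - [0, 0, -1, 0, 0]
    - [0, 0, -3, 0, 0]
    - [0, 0, -5, 0, 0]

```text
clock: 27.7
ee_pos: [0.536, 0.4089, 0.1363]
eef_rot: [0.993, 0.122, -0.0, 0.0]
contact_force: [0.2, 0.9, -0.1]
width: 0.0866
grip_force: 0.0
```

>>> carry_out:
  commands:
    - [0, 0, -4, 0, 0]
    - [0, 0, -8, 0, 0]
    - [0, 0, -12, 0, 0]
    - [-2, 2, -12, 0, 0]
    - [-5, 5, -12, 0, 0]
    - [-8, 8, -12, 0, 0]
    - [-9.6, 9.7, -12, 0, 0]
    - [-9.6, 9.7, -12, 0, 0]

```text
clock: 28.5
ee_pos: [0.4642, 0.2894, 0.2564]
eef_rot: [0.993, 0.121, -0.001, 0.0]
contact_force: [0.4, 1.0, 0.2]
width: 0.0873
grip_force: 0.0
```

```bash
python3 - <<'E'
from h import *
T=tool();print(T[:3,3].round(4))
m=camera_model("wrist");a=capture("wrist");cv2.imwrite("pics/w4.png",a);C=T@np.array(m["T_tool_cam"])
for c,st,l in blobs(a,100,0,400,240,50,100):print(c.round(1),st,ray("wrist",*c,.123,C).round(3))
print(delta((.466,.2915,.086),T))
E
```

```text
[0.4642 0.2894 0.2564]
[309.3  56.9] [ 191   36   37   42 1195] [0.586 0.293 0.123]
[159.8  91.4] [ 37  74  41  38 471] [0.534 0.402 0.123]
[274.9 202.5] [159 186  33  34 880] [0.466 0.291 0.123]
[ 0.3 -0.2 17. ]
```

View pics/w4.png

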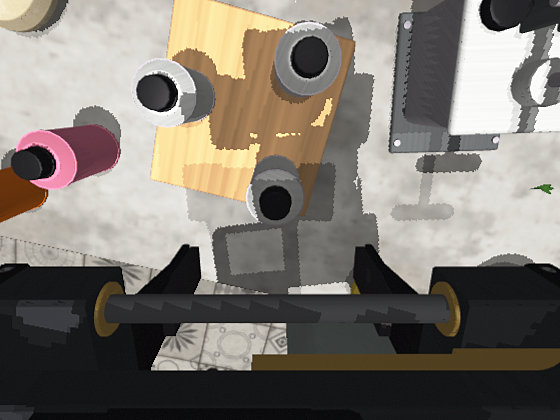

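All three tins stand upright on the board, with caps at (309,57), (160,91) and (275,203), and C is centred. I'll grasp and lift it for good. Raising it about 25 cm puts the underside well above both 12 cm and the other tins.

>>> carry_out:
  commands:
    - [0, 0, 1, 0, 0]
    - [0, 0, 4, 0, 0]
    - [0, 0, 8, 0, 0]
    - [0, 0, 12, 0, 0]
    - [0, 0, 15, 0, 0]
    - [0, 0, 16.5, 0, 0]
    - [0, 0, 17, 0, 0]
    - [0, 0, 17, 0, 0]

```text
clock: 29.35
ee_pos: [0.4665, 0.2923, 0.0843]
eef_rot: [0.993, 0.122, -0.001, 0.0]
contact_force: [0.4, 0.7, -0.4]
width: 0.0872
grip_force: 0.0
```

>>> carry_out:
  commands:
    - [0, 0, 0, 0, 0.2]
    - [0, 0, 0, 0, 0.3]
    - [0, 0, 0, 0, 0.4]
    - [0, 0, 0, 0, 0.6]
    - [0, 0, 0, 0, 1]
    - [0, 0, 0, 0, 1]
    - [0, 0, 0, 0, 1]
    - [0, 0, 0, 0, 1]
  squeeze: 35

```text
clock: 30.15
ee_pos: [0.4666, 0.2916, 0.0861]
eef_rot: [0.993, 0.122, 0.0, 0.0]
contact_force: [0.2, -0.9, 5.9]
width: 0.0554
grip_force: 35.0
```

>>> carry_out:
  commands:
    - [0, 0, -0.5, 0, 1]
    - [0, 0, -1.5, 0, 1]
    - [0, 0, -4, 0, 1]
    - [0, 0, -7, 0, 1]
    - [0, 0, -10, 0, 1]
    - [0, 0, -13, 0, 1]
    - [0, 0, -16, 0, 1]
    - [0, 0, -18, 0, 1]

```text
clock: 30.95
ee_pos: [0.466, 0.2917, 0.2674]
eef_rot: [0.993, 0.122, 0.0, -0.0]
contact_force: [1.4, 0.3, -6.9]
width: 0.0552
grip_force: 35.0
```

>>> carry_out:
  commands:
    - [0, 0, -1.5, 0, 1]
    - [0, 0, -3.5, 0, 1]
    - [0, 0, -5, 0, 1]
    - [0, 0, -6, 0, 1]
    - [0, 0, -6, 0, 1]
    - [0, 0, -6, 0, 1]
    - [0, 0, -6, 0, 1]
    - [0, 0, -6, 0, 1]

```text
clock: 31.75
ee_pos: [0.4658, 0.2914, 0.3244]
eef_rot: [0.993, 0.122, -0.001, 0.0]
contact_force: [-0.2, -0.4, -5.9]
width: 0.0553
grip_force: 35.0
```

>>> carry_out:
  commands:
    - [0, 0, 0, 0, 1]
    - [0, 0, 0, 0, 1]
    - [0, 0, 0, 0, 1]
    - [0, 0, 0, 0, 1]
    - [0, 0, 0, 0, 1]
    - [0, 0, 0, 0, 1]
    - [0, 0, 0, 0, 1]
    - [0, 0, 0, 0, 1]

```text
clock: 32.55
ee_pos: [0.4664, 0.2916, 0.3256]
eef_rot: [0.993, 0.122, 0.0, -0.0]
contact_force: [-0.1, -0.1, -5.8]
width: 0.0549
grip_force: 35.0
```

```bash
python3 - <<'E'
from h import *
cv2.imwrite("pics/s5.png",capture("side"))
E
```

```text
(no output)
```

View pics/s5.png

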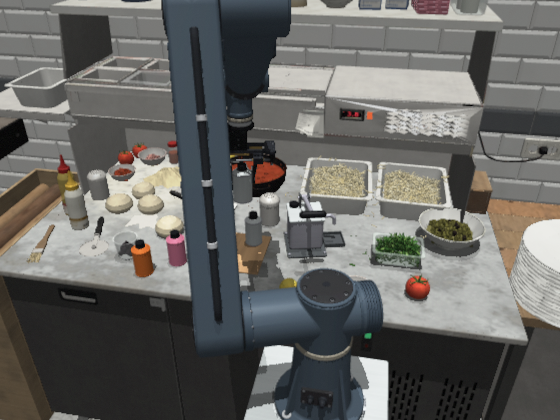

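The side view shows the tin held upright in the air at (243,185), with the lever back up at (313,213) and the shaker and punnet undisturbed. Tin A stands at (254,228); tin B is hidden behind the arm here, but the last wrist picture showed it standing.

```bash
python3 -c "
from cell import *
print(hand_in())"
```

```text
the job is handed in; nothing more can be done
None
```

I cleared the pump with four full strokes and lifted all three tins. C was the heaviest at about 0.6 kg, and I handed the job in with the arm holding it upright about 24 cm above the worktop, with A and B left standing on the board.

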